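Press a heat sink's push pins home crosswise

ROBOT

A 6-joint arm with a two-finger parallel gripper is mounted at the origin on the work surface. World frame = base frame: x ahead of the robot, y to its left, z up, the work surface at z = 0. Lengths are in m, angles in rad, forces in N, time in s.
With the tool pointing down it reaches from about 0.375 to 0.925 m from the base axis. Payload 5.7 kg.
Tool frame: the origin (TCP) lies on the centre line of the jaws, within the pads' length; the fingertips stand 19 mm ahead of it and the grasp point (between the pads) is the TCP; z points along the fingers, y is the line along which they close (so a half turn about z gives the same grasp; the last joint's range is limited). The gripper opens to 85 mm and grips with 20 to 120 N. Pads are 22 mm wide; open, the fingers measure 114 mm over their backs; the gripper's body (76 mm by 85 mm) begins 54 mm behind the grasp point. The pads swing forward as they close: fully open they stand 13 mm farther back than shut.
Start: joints at [-1.397, 0.359, 1.51, -0, 1.272, -0.115], TCP at [0.171, -0.575, 0.25] pointing down, gripper open.
Joint ranges: [-2.97, 2.97], [-1.01, 2.36], [0.21, 2.38], [-0.96, 4.11], [0.2, 2.71], [-2.98, 2.98]. Speed limits (rad/s): [2.39, 2.39, 3.14, 3.14, 3.14, 3.14].

INTERFACE

Orientations are given as a 3x3 rotation matrix whose columns are the frame's x, y, z axes.
In Python, from station import ctrl gives the robot as it stands. The module is installed in compiled form; this text tells all that it offers.
- The arm moves only by the tool drive_tool, never from a script. Its argument "rows" is a list of rows, each an object of numbers: "dx", "dy", "dz": the shift along the tool's x, y, z in cm; "wx", "wy", "wz": the turn, a rotation vector about the tool's x, y, z in degrees. A call has exactly 8 rows; each row shifts and turns the commanded pose from where the row before left it, along the tool's axes as they then stand; what a row does not reach is not made up. A row lasts 1/8 s, in which the tool goes at most 62.5 mm and 10.7 degrees, less where a joint would pass 70% of its speed; a pose out of reach is approached as far as the arm can. A call with a gripper value outside its range is refused whole. "jaw" is the finger opening in cm, from 0 to 8.54, set as the call begins (left out, the last holds). The fingers move at their own pace and stop on an object; "newtons" is the grip in N (left out, the last holds). Time passes only in rows, so rows that do not move let the fingers close, or fill a call up. It gives the time, the measured TCP pose, the force, the opening and the grip force at its end, in the units of the state.
- ctrl.observe(): the state, without advancing time (a new reading comes with each control period).
- ctrl.get_image(name): name is "scene" or "top"; returns a dict with "color" (400x640x3 uint8, red, green, blue), "fx", "fy", "cx", "cy" (pixels), "cam_to_world" (4x4, takes a point from camera to world coordinates). Camera axes: x right, y up, looking along -z (the intrinsics and any distortion apply to the point x, -y, -z); pixel columns grow to the right and rows downward; lengths in m; the calibration is good to about 2 mm. A picture is of the moment at which its call begins. There is no depth.
- ctrl.finish_job(): hands the job in; it is judged then, once.
The state is a dict: "time_s": time; "joint_positions": joint angles; "joint_vel": joint speeds; "joint_efforts": joint torques, N m; "eef_pos": TCP position; "tcp_rot": TCP orientation; "force": force on the tool from outside, world axes, zero at the start; "torque": the same for the moment, N m; "width": finger opening in m; "gripper_force": force on a finger pad.
Only numpy, scipy, OpenCV 4.12 (cv2) and the standard library are available. Lean on these libraries where they do the work, as an engineer would, in place of code of your own. Each camera call takes 0.05 s, during which the arm holds its last target. There are 200 camera calls.

TASK

The silver heat sink on the circuit board in the green holder still needs fastening: with a light fingertip, press its four push pins fully home one at a time, crosswise, so that it seats evenly. Start with the pin next to the round capacitor, then the one diagonally opposite, then the remaining pin on the side of the white terminal block, then the last one. Press gently, do not lift or shove the holder, and leave the jar, the iron rest and the hex driver where they are.

Things in the scene. Friction and masses are not known exactly. Their poses are not given: they have to be found in the camera images.
- cutting_board: Square beech cutting board, 400 x 400 x 20 mm, fixed on the table; origin at the centre of its underside, z up. All the loose things stand on its top, 20 mm above the table.
- holder: Green plastic PCB holder, 218 (its x) x 136 mm (its y), loose, about 0.65 kg with its load; origin at the centre of its underside, z up. Two green jaws at the x ends (tops at 38 mm) with steel spring clips grip a dark circuit board (180 x 130 mm, top at 32 mm). On it: heat sink, capacitor, terminal block, and two black box relays (x = -68 mm, tops at 46 mm). It slides or tips if pushed sideways.
- heat_sink (a point): Centre of the silver aluminium heat sink's fin tops, 52 mm above the holder's underside; base 106 x 88 mm along the holder's x and y. One black push pin near each corner, at x = +-44, y = +-35 mm from here. Pin tops stand at about 61 mm at first, 54 mm when at the stop: always higher than all else on the holder.
- capacitor (a point): Centre of the top of the round capacitor, black with a silver top, 26 mm across, top 51 mm above the holder's underside, at holder x = +69, y = +44 mm.
- terminal_block (a point): Centre of the top of the long white terminal block with a row of steel screws, 108 x 14 mm, top 45 mm above the holder's underside, along the circuit board's edge at holder y = -56 mm.
- pin1_top (a point): Centre of the flat top of the head of pin 1, the corner pin next to the round capacitor (holder x +44, y +35 mm). Head: black disc 15 mm across, 5 mm thick, on a 5 mm stem. z axis up, x and y as the holder's. 
- pin2_top (a point): Centre of the flat top of the head of pin 2, diagonally opposite pin 1 (holder x -44, y -35 mm). Head: black disc 15 mm across, 5 mm thick, on a 5 mm stem. z axis up, x and y as the holder's. 
- pin3_top (a point): Centre of the flat top of the head of pin 3, on the terminal-block side, at the capacitor's end of the heat sink (holder x +44, y -35 mm). Head: black disc 15 mm across, 5 mm thick, on a 5 mm stem. z axis up, x and y as the holder's. 
- pin4_top (a point): Centre of the flat top of the head of pin 4, on the side away from the terminal block, at the relays' end (holder x -44, y +35 mm). Head: black disc 15 mm across, 5 mm thick, on a 5 mm stem. z axis up, x and y as the holder's. 
- pin1 (a joint): Value of the push pin's slide: 0 m = standing fully proud, grows as it is pressed down; it counts as home from 0.005, the stop is at about 0.007. Held by friction: it yields at a steady 3 to 4 N and stays where it is left (no spring back).
- pin2 (a joint): Value of the push pin's slide: 0 m = standing fully proud, grows as it is pressed down; it counts as home from 0.005, the stop is at about 0.007. Held by friction: it yields at a steady 3 to 4 N and stays where it is left (no spring back).
- pin3 (a joint): Value of the push pin's slide: 0 m = standing fully proud, grows as it is pressed down; it counts as home from 0.005, the stop is at about 0.007. Held by friction: it yields at a steady 3 to 4 N and stays where it is left (no spring back).
- pin4 (a joint): Value of the push pin's slide: 0 m = standing fully proud, grows as it is pressed down; it counts as home from 0.005, the stop is at about 0.007. Held by friction: it yields at a steady 3 to 4 N and stays where it is left (no spring back).
- jar: Bystander: small glass jar with a steel twist cap, 48 mm across, 62 mm high, loose, standing in a far corner of the cutting board; origin at the centre of its underside.
- iron_rest: Bystander: black ceramic soldering-iron rest, a 60 x 70 mm slab with notched saddles, 33 mm high, loose, in the other far corner; origin at the centre of its underside.
- hex_driver: Bystander: hex driver with a six-sided orange handle 20 mm thick, 170 mm long, loose, lying along the cutting board's edge nearest the robot; origin under its middle, its x axis points to the steel tip.

How it is judged:
On the way, in this order (a step that is already met when the one before it is completed fails the run):
1. pin 1 (by the capacitor) is pressed home while the other three still stand (value of joint pin1 above 0.005 m and value of joint each of pin2, pin3, pin4 below 0.0025 m), for 0.2 s.
2. pin 2 (diagonally opposite) is home, pins 3 and 4 still stand (value of joint each of pin1, pin2 above 0.005 m and value of joint each of pin3, pin4 below 0.0025 m), for 0.2 s.
3. pin 3 (on the terminal-block side) is home, pin 4 still stands (value of joint each of pin1, pin2, pin3 above 0.005 m and value of joint pin4 below 0.0025 m), for 0.2 s.
4. pin 4 is home too (value of joint each of pin1, pin2, pin3, pin4 above 0.005 m), for 0.2 s.
At the end, for the whole second after the job is handed in: All four pins are pressed at least 5 mm down (the stop is at about 7 mm); the holder stands level (within 3 degrees), at rest, within 15 mm of where it started, and the jar, iron rest and hex driver are within 15 mm of where they started (all of step 4 and distance of each of holder, jar, iron_rest, hex_driver from where it was at the start of the episode below 0.015 m and angle between holder's own z axis and vertical below 0.05 rad and linear speed of holder below 0.01 m/s); the robot touches nothing.
It fails at once if the holder, or anything on it, is pressed with more than 25 N (contact force between any of the fingers, the arm and holder above 25 N).
It fails at once if the holder is lifted more than 6 mm, tipped by more than 9 degrees or shoved more than 25 mm (z of holder in the frame of cutting_board above 0.026 m or angle between holder's own z axis and vertical above 0.16 rad or distance of holder from where it was at the start of the episode above 0.025 m).
It fails at once if the jar, the iron rest or the hex driver is moved more than 20 mm (distance of any of jar, iron_rest, hex_driver from where it was at the start of the episode above 0.02 m).
It also fails if it takes over 51 s, if anything falls off the work surface, if the arm or the gripper's body presses on something with over 40 N, if the wrist force passes 120 N, or if a joint passes its speed limit or range.

## Working session

There is one attempt and no reset: what is moved stays moved. The work goes in short steps, Python scripts to look and compute and a tool call to move; the robot and the scene stay as the last step left them, time stands still between calls to the robot, and variables do not carry over. Pictures are saved under pics/ and viewed, at most 10 in all, crops included, and the job is handed in when it is done.

Besides the shell and the picture viewer there is one more tool, called after "Emit:" as name(argument=value, ...), one argument or row to a line, values as JSON. drive_tool: Moves the arm, as the interface text tells. Its arguments: {"type":"object","properties":{"rows":{"type":"array","items":{"type":"object","properties":{"dx":{"type":"number"},"dy":{"type":"number"},"dz":{"type":"number"},"wx":{"type":"number"},"wy":{"type":"number"},"wz":{"type":"number"}}}},"jaw":{"type":"number"},"newtons":{"type":"number"}},"required":["rows"]}

```bash
mkdir -p pics; python3 - <<'E'
from station import ctrl
import cv2, numpy as np
s=ctrl.observe(); print(s['time_s'],s['eef_pos'],s['tcp_rot'],s['width'],s['force'])
for n in("top","scene"):
    d=ctrl.get_image(n); cv2.imwrite(f'pics/{n}0.png',d['color'][:,:,::-1]); print(n,d['fx'],d['fy'],d['cx'],d['cy'],np.round(d['cam_to_world'],4).tolist(),[k for k in d])
E
```

```text
0.0 [ 0.17074411 -0.57454675  0.24945892] [[ 9.58588046e-01  2.84796158e-01 -3.28069169e-04]
 [ 2.84796283e-01 -9.58586429e-01  1.77069484e-03]
 [ 1.89804434e-04 -1.79079979e-03 -9.99998379e-01]] 0.085476863126298 [ 0.02632942 -0.50600647 -0.33795442]
top 401.91907982990546 401.91907982990546 322.1406461365378 206.0787892482651 [[0.0246, 0.9805, -0.1952, 0.3937], [-0.9995, 0.028, 0.0147, 0.0223], [0.0199, 0.1947, 0.9807, 0.9576], [0.0, 0.0, 0.0, 1.0]] ['color', 'fx', 'fy', 'cx', 'cy', 'cam_to_world']
scene 362.74744934681075 362.74744934681075 325.60126399054633 198.26050315131627 [[0.1453, -0.5814, 0.8005, 1.102], [0.9892, 0.1009, -0.1063, -0.0425], [-0.019, 0.8073, 0.5898, 0.4531], [0.0, 0.0, 0.0, 1.0]] ['color', 'fx', 'fy', 'cx', 'cy', 'cam_to_world']
```

View pics/top0.png

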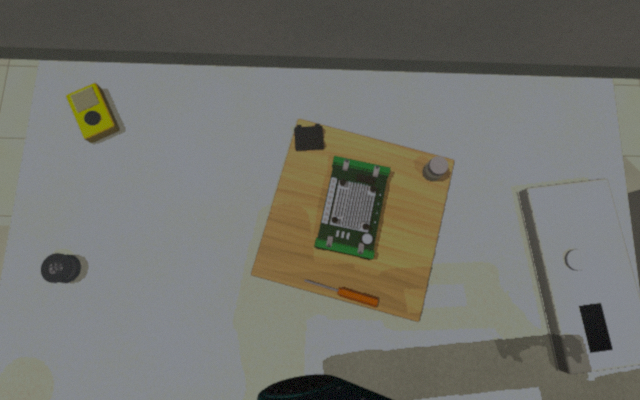

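View pics/scene0.png

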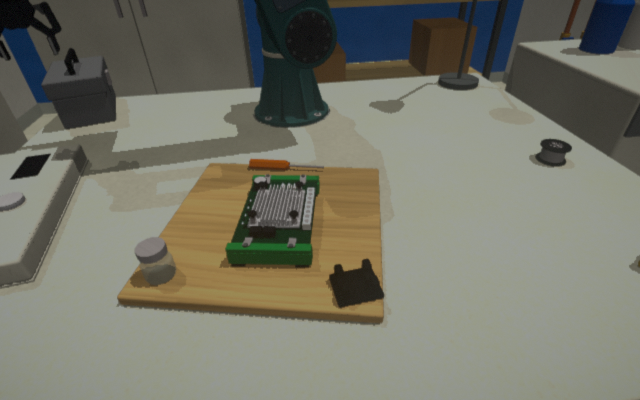

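The top view shows the holder at about (353,208): capacitor at (367,239), terminal block along column ~329, jar (437,168), rest (309,138), driver (345,293). I'll crop both views to find the pins.

```bash
python3 - <<'E'
import cv2, numpy as np
a=cv2.imread('pics/top0.png')[150:265,305:400]; b=cv2.imread('pics/scene0.png')[165:270,222:327]
a=cv2.resize(a,None,fx=5,fy=5,interpolation=cv2.INTER_CUBIC);b=cv2.resize(b,None,fx=5,fy=5,interpolation=cv2.INTER_CUBIC)
cv2.imwrite('pics/topc.png',cv2.convertScaleAbs(a,alpha=1.4)); cv2.imwrite('pics/scenec.png',cv2.convertScaleAbs(b,alpha=1.4))
E
```

```text
(no output)
```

View pics/topc.png

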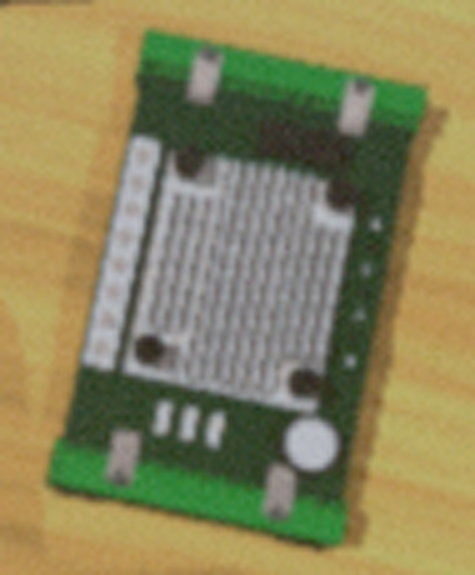

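View pics/scenec.png

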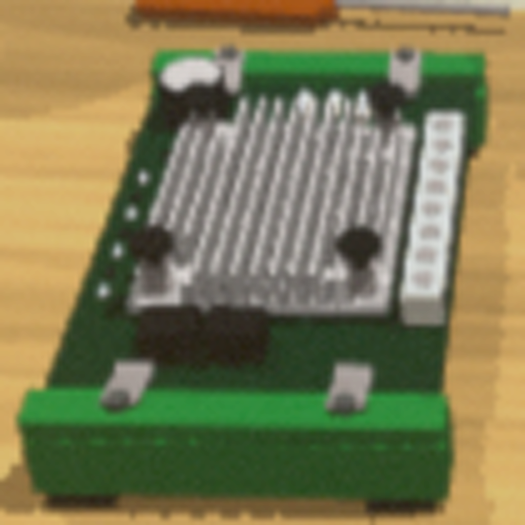

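The top crop shows pin 1 (305,383), pin 3 (150,349), pin 2 (188,163), pin 4 (341,193) and the capacitor (311,443). In the scene crop pin 4 is at (151,243), pin 2 (358,245), pin 3 (386,98), and pin 1 is partly hidden near (212,103).

```bash
cat > h.py <<'E'
from station import ctrl
import numpy as np, cv2
def ray(d,u,v,z):
    T=d['cam_to_world']; r=T[:3,:3]@np.array([(u-d['cx'])/d['fx'],-(v-d['cy'])/d['fy'],-1]); o=T[:3,3]
    return (o+r*(z-o[2])/r[2])[:2]
def fit(M,P):  # rigid 2D
    mc,pc=M.mean(0),P.mean(0); H=(M-mc).T@(P-pc); a=np.arctan2(H[0,1]-H[1,0],H[0,0]+H[1,1])
    R=np.array([[np.cos(a),-np.sin(a)],[np.sin(a),np.cos(a)]]); return R,pc-R@mc,a
PIN={1:(.044,.035),2:(-.044,-.035),3:(.044,-.035),4:(-.044,.035)}
E
python3 - <<'E'
from h import *
t=ctrl.get_image("top");s=ctrl.get_image("scene")
def refine(d,u,v,dark=True,r=6,w=8):
    g=cv2.cvtColor(d['color'],cv2.COLOR_RGB2GRAY).astype(float)
    y,x=np.mgrid[:400,:640]; m=(x-u)**2+(y-v)**2<r*r
    th=55; W=np.where(m&(g<th),th-g,0); 
    return (W*x).sum()/W.sum(),(W*y).sum()/W.sum()
f=lambda x,y,ox,oy:((x+.5)/5-.5+ox,(y+.5)/5-.5+oy)
T={1:f(305,383,305,150),3:f(150,349,305,150),2:f(188,163,305,150),4:f(341,193,305,150)}
S={4:f(151,243,222,165),2:f(358,245,222,165),3:f(386,98,222,165)}
for nm,d,K in(("top",t,T),("scene",s,S)):
    for rf in(0,1):
        if rf and nm=="scene": continue
        pts={k:(refine(d,*K[k],r=4) if rf else K[k]) for k in K}
        P=np.array([ray(d,*pts[k],.081 if nm=="top" else .079) for k in K]); M=np.array([PIN[k] for k in K])
        R,c,a=fit(M,P); print(nm,rf,"c",c.round(4),"yaw",np.degrees(a).round(2),"res mm",((P-M@R.T-c)*1e3).round(1).tolist())
cap=ray(t,*f(311,443,305,150),.071);print("cap",cap, "local")
R,c,a=fit(np.array([PIN[k] for k in T]),np.array([ray(t,*T[k],.081) for k in T])); print((R.T@(cap-c)).round(4)); 
for k in PIN: print(k,(R@PIN[k]+c).round(4))
E
```

```text
top 0 c [ 0.5753 -0.0613] yaw 169.64 res mm [[-0.1, 0.0], [0.6, -0.1], [-0.6, 0.2], [0.1, -0.1]]
top 1 c [ 0.5761 -0.0621] yaw 169.42 res mm [[-0.9, -0.7], [-0.6, 1.0], [0.8, 0.3], [0.6, -0.6]]
scene 0 c [ 0.5783 -0.0601] yaw 169.14 res mm [[0.0, 0.4], [-0.4, -0.3], [0.4, -0.1]]
cap [ 0.50034686 -0.09185738] local
[0.0683 0.0435]
1 [ 0.5258 -0.0879]
2 [ 0.6249 -0.0348]
3 [ 0.5383 -0.019 ]
4 [ 0.6123 -0.1037]
```

Emit:
drive_tool(
  rows=[
    {"dx":3,"dy":-2.3},
    {"dx":3,"dy":-2.3},
    {"dx":3,"dy":-2.3},
    {"dx":3,"dy":-2.3},
    {"dx":3,"dy":-2.3},
    {"dx":3,"dy":-2.3},
    {"dx":3,"dy":-2.3},
    {"dx":3,"dy":-2.3},
  ],
  jaw=0,
  newtons=20,
)

```text
invalid input
```

Emit:
drive_tool(
  rows=[
    {"dx":3,"dy":-2.3,"dz":1},
    {"dx":3,"dy":-2.3,"dz":1},
    {"dx":3,"dy":-2.3,"dz":1},
    {"dx":3,"dy":-2.3,"dz":1},
    {"dx":3,"dy":-2.3,"dz":1},
    {"dx":3,"dy":-2.3,"dz":1},
    {"dx":3,"dy":-2.2,"dz":1},
    {"dx":2.9,"dy":-2.2,"dz":1},
  ],
)

```text
invalid input
```

Emit:
drive_tool(
  rows=[
    {"dx":3,"dy":-2.3,"dz":0,"wx":0,"wy":0,"wz":0},
    {"dx":3,"dy":-2.3,"dz":0,"wx":0,"wy":0,"wz":0},
    {"dx":3,"dy":-2.3,"dz":0,"wx":0,"wy":0,"wz":0},
    {"dx":3,"dy":-2.3,"dz":0,"wx":0,"wy":0,"wz":0},
    {"dx":3,"dy":-2.3,"dz":0,"wx":0,"wy":0,"wz":0},
    {"dx":3,"dy":-2.3,"dz":0,"wx":0,"wy":0,"wz":0},
    {"dx":3,"dy":-2.3,"dz":0,"wx":0,"wy":0,"wz":0},
    {"dx":3,"dy":-2.3,"dz":0,"wx":0,"wy":0,"wz":0},
  ],
  jaw=0,
  newtons=20,
)

```text
time_s: 1.2
eef_pos: [0.3491, -0.3293, 0.2503]
tcp_rot: [[0.959, 0.285, 0.0], [0.285, -0.959, 0.0], [0.0, -0.0, -1.0]]
force: [0.1, -0.3, -0.7]
width: -0.0001
gripper_force: 0.0
```

Emit:
drive_tool(
  rows=[
    {"dx":3,"dy":-2.3,"dz":1,"wx":0,"wy":0,"wz":0},
    {"dx":3,"dy":-2.3,"dz":1,"wx":0,"wy":0,"wz":0},
    {"dx":3,"dy":-2.3,"dz":1,"wx":0,"wy":0,"wz":0},
    {"dx":3,"dy":-2.3,"dz":1,"wx":0,"wy":0,"wz":0},
    {"dx":3,"dy":-2.3,"dz":1,"wx":0,"wy":0,"wz":0},
    {"dx":3,"dy":-2.3,"dz":1,"wx":0,"wy":0,"wz":0},
    {"dx":3,"dy":-2.2,"dz":1,"wx":0,"wy":0,"wz":0},
    {"dx":2.8,"dy":-2.1,"dz":1,"wx":0,"wy":0,"wz":0},
  ],
)

```text
time_s: 2.2
eef_pos: [0.5258, -0.088, 0.1699]
tcp_rot: [[0.959, 0.285, -0.0], [0.285, -0.959, 0.0], [0.0, -0.0, -1.0]]
force: [0.1, -0.4, 0.3]
width: -0.0001
gripper_force: 0.0
```

Emit:
drive_tool(
  rows=[
    {"dx":0,"dy":0,"dz":1,"wx":0,"wy":0,"wz":0},
    {"dx":0,"dy":0,"dz":1,"wx":0,"wy":0,"wz":0},
    {"dx":0,"dy":0,"dz":1,"wx":0,"wy":0,"wz":0},
    {"dx":0,"dy":0,"dz":1,"wx":0,"wy":0,"wz":0},
    {"dx":0,"dy":0,"dz":1,"wx":0,"wy":0,"wz":0},
    {"dx":0,"dy":0,"dz":0,"wx":0,"wy":0,"wz":0},
    {"dx":0,"dy":0,"dz":0,"wx":0,"wy":0,"wz":0},
    {"dx":0,"dy":0,"dz":0,"wx":0,"wy":0,"wz":0},
  ],
)

```text
time_s: 3.2
eef_pos: [0.5255, -0.0892, 0.1207]
tcp_rot: [[0.959, 0.285, 0.001], [0.285, -0.959, -0.0], [0.001, 0.0, -1.0]]
force: [-0.1, -0.5, -0.3]
width: -0.0002
gripper_force: 0.0
```

```bash
python3 - <<'E'
from h import *
s=ctrl.get_image("scene"); b=s['color'][90:270,180:360,::-1]
cv2.imwrite('pics/near1.png',cv2.convertScaleAbs(cv2.resize(b,None,fx=3.3,fy=3.3,interpolation=cv2.INTER_CUBIC),alpha=1.4)); print(ctrl.observe()['force'])
E
```

```text
[-0.3094027  -0.18972421 -0.18433654]
```

View pics/near1.png

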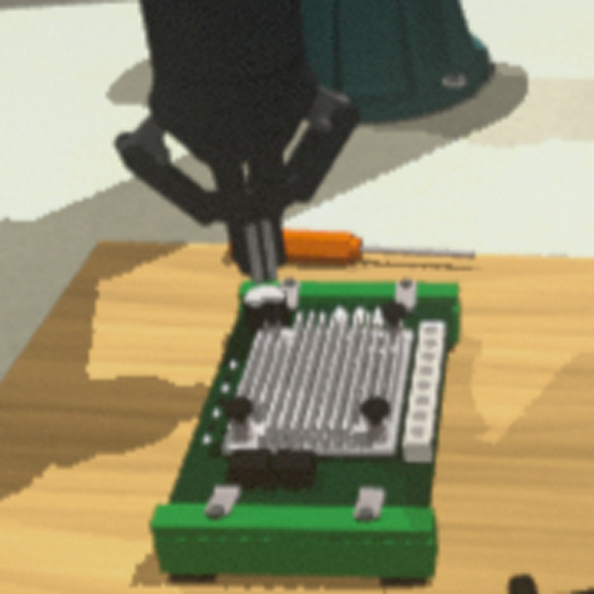

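The picture shows the closed fingertip at about (260,280), directly above pin 1 by the capacitor (270,300). Pressing down gently.

Emit:
drive_tool(
  rows=[
    {"dx":0,"dy":0,"dz":0.6,"wx":0,"wy":0,"wz":0},
    {"dx":0,"dy":0,"dz":0.6,"wx":0,"wy":0,"wz":0},
    {"dx":0,"dy":0,"dz":0.5,"wx":0,"wy":0,"wz":0},
    {"dx":0,"dy":0,"dz":0.1,"wx":0,"wy":0,"wz":0},
    {"dx":0,"dy":0,"dz":0.1,"wx":0,"wy":0,"wz":0},
    {"dx":0,"dy":0,"dz":0.1,"wx":0,"wy":0,"wz":0},
    {"dx":0,"dy":0,"dz":0.1,"wx":0,"wy":0,"wz":0},
    {"dx":0,"dy":0,"dz":0.1,"wx":0,"wy":0,"wz":0},
  ],
)

```text
time_s: 4.25
eef_pos: [0.5253, -0.0891, 0.0986]
tcp_rot: [[0.959, 0.285, 0.0], [0.285, -0.959, -0.0], [0.0, 0.0, -1.0]]
force: [-0.6, -0.4, 4.2]
width: -0.0003
gripper_force: 1.5
```

Emit:
drive_tool(
  rows=[
    {"dx":0,"dy":0,"dz":0.05,"wx":0,"wy":0,"wz":0},
    {"dx":0,"dy":0,"dz":0.05,"wx":0,"wy":0,"wz":0},
    {"dx":0,"dy":0,"dz":0.05,"wx":0,"wy":0,"wz":0},
    {"dx":0,"dy":0,"dz":0.05,"wx":0,"wy":0,"wz":0},
    {"dx":0,"dy":0,"dz":0,"wx":0,"wy":0,"wz":0},
    {"dx":0,"dy":0,"dz":0,"wx":0,"wy":0,"wz":0},
    {"dx":0,"dy":0,"dz":0,"wx":0,"wy":0,"wz":0},
    {"dx":0,"dy":0,"dz":0,"wx":0,"wy":0,"wz":0},
  ],
)

```text
time_s: 5.25
eef_pos: [0.5252, -0.0891, 0.0963]
tcp_rot: [[0.959, 0.285, 0.0], [0.285, -0.959, 0.0], [0.0, 0.0, -1.0]]
force: [1.1, -0.2, 1.0]
width: -0.0002
gripper_force: 0.7
```

Emit:
drive_tool(
  rows=[
    {"dx":0,"dy":0,"dz":0.04,"wx":0,"wy":0,"wz":0},
    {"dx":0,"dy":0,"dz":0.04,"wx":0,"wy":0,"wz":0},
    {"dx":0,"dy":0,"dz":0.04,"wx":0,"wy":0,"wz":0},
    {"dx":0,"dy":0,"dz":0.04,"wx":0,"wy":0,"wz":0},
    {"dx":0,"dy":0,"dz":0.04,"wx":0,"wy":0,"wz":0},
    {"dx":0,"dy":0,"dz":0.04,"wx":0,"wy":0,"wz":0},
    {"dx":0,"dy":0,"dz":0.02,"wx":0,"wy":0,"wz":0},
    {"dx":0,"dy":0,"dz":0.02,"wx":0,"wy":0,"wz":0},
  ],
)

```text
time_s: 6.25
eef_pos: [0.5253, -0.0891, 0.0936]
tcp_rot: [[0.959, 0.285, 0.0], [0.285, -0.959, 0.0], [0.0, 0.0, -1.0]]
force: [0.4, 0.2, 4.2]
width: 0.0001
gripper_force: 1.6
```

Emit:
drive_tool(
  rows=[
    {"dx":0,"dy":0,"dz":0.02,"wx":0,"wy":0,"wz":0},
    {"dx":0,"dy":0,"dz":0.02,"wx":0,"wy":0,"wz":0},
    {"dx":0,"dy":0,"dz":0.02,"wx":0,"wy":0,"wz":0},
    {"dx":0,"dy":0,"dz":0,"wx":0,"wy":0,"wz":0},
    {"dx":0,"dy":0,"dz":0,"wx":0,"wy":0,"wz":0},
    {"dx":0,"dy":0,"dz":0,"wx":0,"wy":0,"wz":0},
    {"dx":0,"dy":0,"dz":0,"wx":0,"wy":0,"wz":0},
    {"dx":0,"dy":0,"dz":0,"wx":0,"wy":0,"wz":0},
  ],
)

```text
time_s: 7.25
eef_pos: [0.5252, -0.0891, 0.093]
tcp_rot: [[0.959, 0.285, 0.0], [0.285, -0.959, 0.0], [0.0, 0.0, -1.0]]
force: [0.1, -0.7, 5.0]
width: -0.0
gripper_force: 2.5
```

Emit:
drive_tool(
  rows=[
    {"dx":0,"dy":0,"dz":0.02,"wx":0,"wy":0,"wz":0},
    {"dx":0,"dy":0,"dz":0.02,"wx":0,"wy":0,"wz":0},
    {"dx":0,"dy":0,"dz":0,"wx":0,"wy":0,"wz":0},
    {"dx":0,"dy":0,"dz":0,"wx":0,"wy":0,"wz":0},
    {"dx":0,"dy":0,"dz":0,"wx":0,"wy":0,"wz":0},
    {"dx":0,"dy":0,"dz":0,"wx":0,"wy":0,"wz":0},
    {"dx":0,"dy":0,"dz":0,"wx":0,"wy":0,"wz":0},
    {"dx":0,"dy":0,"dz":0,"wx":0,"wy":0,"wz":0},
  ],
)

```text
time_s: 8.25
eef_pos: [0.5252, -0.0891, 0.0927]
tcp_rot: [[0.959, 0.285, 0.0], [0.285, -0.959, 0.0], [0.0, 0.0, -1.0]]
force: [0.8, -0.6, 6.6]
width: 0.0003
gripper_force: 3.1
```

Emit:
drive_tool(
  rows=[
    {"dx":0,"dy":0,"dz":-1.5,"wx":0,"wy":0,"wz":0},
    {"dx":0,"dy":0,"dz":-2,"wx":0,"wy":0,"wz":0},
    {"dx":2.2,"dy":-0.5,"dz":0,"wx":0,"wy":0,"wz":0},
    {"dx":2.2,"dy":-0.5,"dz":0,"wx":0,"wy":0,"wz":0},
    {"dx":2.3,"dy":-0.5,"dz":0,"wx":0,"wy":0,"wz":0},
    {"dx":2.3,"dy":-0.5,"dz":0,"wx":0,"wy":0,"wz":0},
    {"dx":2.2,"dy":-0.4,"dz":0,"wx":0,"wy":0,"wz":0},
    {"dx":0,"dy":0,"dz":0,"wx":0,"wy":0,"wz":0},
  ],
)

```text
time_s: 9.25
eef_pos: [0.6266, -0.0336, 0.1279]
tcp_rot: [[0.958, 0.286, 0.001], [0.286, -0.958, 0.0], [0.001, 0.0, -1.0]]
force: [-0.0, -0.0, 0.3]
width: 0.0002
gripper_force: 0.0
```

```bash
python3 - <<'E'
from h import *
s=ctrl.get_image("scene"); b=s['color'][90:270,180:360,::-1]
cv2.imwrite('pics/near2.png',cv2.convertScaleAbs(cv2.resize(b,None,fx=3.3,fy=3.3,interpolation=cv2.INTER_CUBIC),alpha=1.4)); o=ctrl.observe(); print(o['force'],o['eef_pos'])
E
```

```text
[-0.24100559 -0.23122647 -0.55292633] [ 0.62530952 -0.03392189  0.12759733]
```

View pics/near2.png

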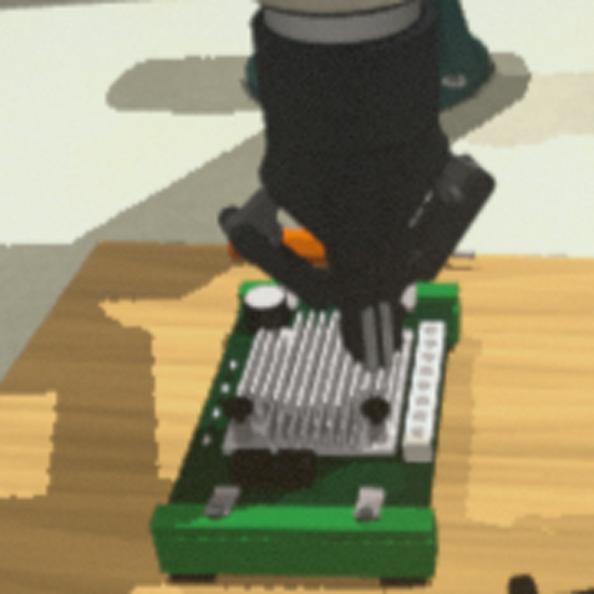

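The holder is unmoved and the fingertip (375,367) stands above pin 2 (375,405).

Emit:
drive_tool(
  rows=[
    {"dx":0,"dy":0,"dz":1,"wx":0,"wy":0,"wz":0},
    {"dx":0,"dy":0,"dz":0.8,"wx":0,"wy":0,"wz":0},
    {"dx":0,"dy":0,"dz":0.6,"wx":0,"wy":0,"wz":0},
    {"dx":0,"dy":0,"dz":0.1,"wx":0,"wy":0,"wz":0},
    {"dx":0,"dy":0,"dz":0.1,"wx":0,"wy":0,"wz":0},
    {"dx":0,"dy":0,"dz":0.1,"wx":0,"wy":0,"wz":0},
    {"dx":0,"dy":0,"dz":0.1,"wx":0,"wy":0,"wz":0},
    {"dx":0,"dy":0,"dz":0.1,"wx":0,"wy":0,"wz":0},
  ],
)

```text
time_s: 10.3
eef_pos: [0.6259, -0.0342, 0.0989]
tcp_rot: [[0.959, 0.285, 0.001], [0.285, -0.959, -0.0], [0.001, 0.0, -1.0]]
force: [-1.2, 1.1, 2.7]
width: 0.0002
gripper_force: 1.5
```

Emit:
drive_tool(
  rows=[
    {"dx":0,"dy":0,"dz":0.06,"wx":0,"wy":0,"wz":0},
    {"dx":0,"dy":0,"dz":0.06,"wx":0,"wy":0,"wz":0},
    {"dx":0,"dy":0,"dz":0.06,"wx":0,"wy":0,"wz":0},
    {"dx":0,"dy":0,"dz":0.06,"wx":0,"wy":0,"wz":0},
    {"dx":0,"dy":0,"dz":0.06,"wx":0,"wy":0,"wz":0},
    {"dx":0,"dy":0,"dz":0.06,"wx":0,"wy":0,"wz":0},
    {"dx":0,"dy":0,"dz":0.04,"wx":0,"wy":0,"wz":0},
    {"dx":0,"dy":0,"dz":0.02,"wx":0,"wy":0,"wz":0},
  ],
)

```text
time_s: 11.3
eef_pos: [0.6258, -0.0342, 0.0943]
tcp_rot: [[0.959, 0.285, 0.0], [0.285, -0.959, 0.0], [0.0, 0.0, -1.0]]
force: [1.1, -0.1, 3.0]
width: -0.0002
gripper_force: 1.5
```

Emit:
drive_tool(
  rows=[
    {"dx":0,"dy":0,"dz":0.03,"wx":0,"wy":0,"wz":0},
    {"dx":0,"dy":0,"dz":0.03,"wx":0,"wy":0,"wz":0},
    {"dx":0,"dy":0,"dz":0.03,"wx":0,"wy":0,"wz":0},
    {"dx":0,"dy":0,"dz":0.03,"wx":0,"wy":0,"wz":0},
    {"dx":0,"dy":0,"dz":0.02,"wx":0,"wy":0,"wz":0},
    {"dx":0,"dy":0,"dz":0.02,"wx":0,"wy":0,"wz":0},
    {"dx":0,"dy":0,"dz":0,"wx":0,"wy":0,"wz":0},
    {"dx":0,"dy":0,"dz":0,"wx":0,"wy":0,"wz":0},
  ],
)

```text
time_s: 12.3
eef_pos: [0.6258, -0.0342, 0.093]
tcp_rot: [[0.959, 0.285, 0.0], [0.285, -0.959, 0.0], [0.0, 0.0, -1.0]]
force: [0.2, 0.0, 6.3]
width: 0.0
gripper_force: 2.6
```

Emit:
drive_tool(
  rows=[
    {"dx":0,"dy":0,"dz":-1.5,"wx":0,"wy":0,"wz":0},
    {"dx":0,"dy":0,"dz":-2,"wx":0,"wy":0,"wz":0},
    {"dx":-1.6,"dy":-0.8,"dz":0,"wx":0,"wy":0,"wz":0},
    {"dx":-1.6,"dy":-0.8,"dz":0,"wx":0,"wy":0,"wz":0},
    {"dx":-1.6,"dy":-0.8,"dz":0,"wx":0,"wy":0,"wz":0},
    {"dx":-1.6,"dy":-0.8,"dz":0,"wx":0,"wy":0,"wz":0},
    {"dx":-1.5,"dy":-0.8,"dz":0,"wx":0,"wy":0,"wz":0},
    {"dx":0,"dy":0,"dz":0,"wx":0,"wy":0,"wz":0},
  ],
)

```text
time_s: 13.3
eef_pos: [0.5368, -0.018, 0.1278]
tcp_rot: [[0.959, 0.285, -0.002], [0.285, -0.959, 0.0], [-0.002, -0.001, -1.0]]
force: [0.9, 1.0, -0.5]
width: -0.0
gripper_force: 0.0
```

Emit:
drive_tool(
  rows=[
    {"dx":0,"dy":0,"dz":1,"wx":0,"wy":0,"wz":0},
    {"dx":0,"dy":0,"dz":0.8,"wx":0,"wy":0,"wz":0},
    {"dx":0,"dy":0,"dz":0.6,"wx":0,"wy":0,"wz":0},
    {"dx":0,"dy":0,"dz":0.1,"wx":0,"wy":0,"wz":0},
    {"dx":0,"dy":0,"dz":0.1,"wx":0,"wy":0,"wz":0},
    {"dx":0,"dy":0,"dz":0.1,"wx":0,"wy":0,"wz":0},
    {"dx":0,"dy":0,"dz":0.1,"wx":0,"wy":0,"wz":0},
    {"dx":0,"dy":0,"dz":0.1,"wx":0,"wy":0,"wz":0},
  ],
)

```text
time_s: 14.3
eef_pos: [0.5387, -0.0184, 0.099]
tcp_rot: [[0.959, 0.285, 0.001], [0.285, -0.959, 0.0], [0.001, 0.0, -1.0]]
force: [0.3, -0.5, 3.6]
width: 0.0002
gripper_force: 1.5
```

Contact on pin 3, same height and force as before.

Emit:
drive_tool(
  rows=[
    {"dx":0,"dy":0,"dz":0.06,"wx":0,"wy":0,"wz":0},
    {"dx":0,"dy":0,"dz":0.06,"wx":0,"wy":0,"wz":0},
    {"dx":0,"dy":0,"dz":0.06,"wx":0,"wy":0,"wz":0},
    {"dx":0,"dy":0,"dz":0.06,"wx":0,"wy":0,"wz":0},
    {"dx":0,"dy":0,"dz":0.06,"wx":0,"wy":0,"wz":0},
    {"dx":0,"dy":0,"dz":0.06,"wx":0,"wy":0,"wz":0},
    {"dx":0,"dy":0,"dz":0.04,"wx":0,"wy":0,"wz":0},
    {"dx":0,"dy":0,"dz":0.02,"wx":0,"wy":0,"wz":0},
  ],
)

```text
time_s: 15.3
eef_pos: [0.5387, -0.0184, 0.0945]
tcp_rot: [[0.959, 0.285, 0.0], [0.285, -0.959, 0.0], [0.0, 0.0, -1.0]]
force: [0.4, 0.2, 3.1]
width: -0.0
gripper_force: 1.5
```

Emit:
drive_tool(
  rows=[
    {"dx":0,"dy":0,"dz":0.03,"wx":0,"wy":0,"wz":0},
    {"dx":0,"dy":0,"dz":0.03,"wx":0,"wy":0,"wz":0},
    {"dx":0,"dy":0,"dz":0.03,"wx":0,"wy":0,"wz":0},
    {"dx":0,"dy":0,"dz":0.03,"wx":0,"wy":0,"wz":0},
    {"dx":0,"dy":0,"dz":0.02,"wx":0,"wy":0,"wz":0},
    {"dx":0,"dy":0,"dz":0.02,"wx":0,"wy":0,"wz":0},
    {"dx":0,"dy":0,"dz":0,"wx":0,"wy":0,"wz":0},
    {"dx":0,"dy":0,"dz":0,"wx":0,"wy":0,"wz":0},
  ],
)

```text
time_s: 16.3
eef_pos: [0.5387, -0.0184, 0.093]
tcp_rot: [[0.959, 0.285, 0.0], [0.285, -0.959, 0.0], [0.0, 0.0, -1.0]]
force: [0.9, 0.4, 4.5]
width: -0.0
gripper_force: 2.6
```

Emit:
drive_tool(
  rows=[
    {"dx":0,"dy":0,"dz":-1.5,"wx":0,"wy":0,"wz":0},
    {"dx":0,"dy":0,"dz":-2,"wx":0,"wy":0,"wz":0},
    {"dx":0.9,"dy":2.1,"dz":0,"wx":0,"wy":0,"wz":0},
    {"dx":0.9,"dy":2.1,"dz":0,"wx":0,"wy":0,"wz":0},
    {"dx":1,"dy":2,"dz":0,"wx":0,"wy":0,"wz":0},
    {"dx":1,"dy":2,"dz":0,"wx":0,"wy":0,"wz":0},
    {"dx":0.9,"dy":2,"dz":0,"wx":0,"wy":0,"wz":0},
    {"dx":0,"dy":0,"dz":0,"wx":0,"wy":0,"wz":0},
  ],
)

```text
time_s: 17.3
eef_pos: [0.6141, -0.1051, 0.1271]
tcp_rot: [[0.959, 0.283, 0.0], [0.283, -0.959, -0.0], [0.0, 0.0, -1.0]]
force: [-0.4, 0.1, -0.6]
width: 0.0002
gripper_force: 0.0
```

Emit:
drive_tool(
  rows=[
    {"dx":0,"dy":0,"dz":1,"wx":0,"wy":0,"wz":0},
    {"dx":0,"dy":0,"dz":0.8,"wx":0,"wy":0,"wz":0},
    {"dx":0,"dy":0,"dz":0.6,"wx":0,"wy":0,"wz":0},
    {"dx":0,"dy":0,"dz":0.1,"wx":0,"wy":0,"wz":0},
    {"dx":0,"dy":0,"dz":0.1,"wx":0,"wy":0,"wz":0},
    {"dx":0,"dy":0,"dz":0.1,"wx":0,"wy":0,"wz":0},
    {"dx":0,"dy":0,"dz":0.1,"wx":0,"wy":0,"wz":0},
    {"dx":0,"dy":0,"dz":0.1,"wx":0,"wy":0,"wz":0},
  ],
)

```text
time_s: 18.3
eef_pos: [0.6128, -0.1028, 0.0992]
tcp_rot: [[0.959, 0.285, 0.0], [0.285, -0.959, 0.0], [0.0, 0.0, -1.0]]
force: [-0.6, 0.1, 1.7]
width: -0.0001
gripper_force: 1.5
```

Emit:
drive_tool(
  rows=[
    {"dx":0,"dy":0,"dz":0.06,"wx":0,"wy":0,"wz":0},
    {"dx":0,"dy":0,"dz":0.06,"wx":0,"wy":0,"wz":0},
    {"dx":0,"dy":0,"dz":0.06,"wx":0,"wy":0,"wz":0},
    {"dx":0,"dy":0,"dz":0.06,"wx":0,"wy":0,"wz":0},
    {"dx":0,"dy":0,"dz":0.06,"wx":0,"wy":0,"wz":0},
    {"dx":0,"dy":0,"dz":0.06,"wx":0,"wy":0,"wz":0},
    {"dx":0,"dy":0,"dz":0.04,"wx":0,"wy":0,"wz":0},
    {"dx":0,"dy":0,"dz":0.02,"wx":0,"wy":0,"wz":0},
  ],
)

```text
time_s: 19.3
eef_pos: [0.6127, -0.1028, 0.0947]
tcp_rot: [[0.959, 0.285, 0.0], [0.285, -0.959, -0.0], [0.0, 0.0, -1.0]]
force: [-0.2, -0.2, 2.5]
width: 0.0001
gripper_force: 1.5
```

Emit:
drive_tool(
  rows=[
    {"dx":0,"dy":0,"dz":0.03,"wx":0,"wy":0,"wz":0},
    {"dx":0,"dy":0,"dz":0.03,"wx":0,"wy":0,"wz":0},
    {"dx":0,"dy":0,"dz":0.03,"wx":0,"wy":0,"wz":0},
    {"dx":0,"dy":0,"dz":0.03,"wx":0,"wy":0,"wz":0},
    {"dx":0,"dy":0,"dz":0.02,"wx":0,"wy":0,"wz":0},
    {"dx":0,"dy":0,"dz":0.02,"wx":0,"wy":0,"wz":0},
    {"dx":0,"dy":0,"dz":0,"wx":0,"wy":0,"wz":0},
    {"dx":0,"dy":0,"dz":0,"wx":0,"wy":0,"wz":0},
  ],
)

```text
time_s: 20.3
eef_pos: [0.6127, -0.1028, 0.0932]
tcp_rot: [[0.959, 0.285, 0.0], [0.285, -0.959, 0.0], [0.0, 0.0, -1.0]]
force: [1.2, -0.4, 5.4]
width: 0.0003
gripper_force: 2.4
```

At the stop too. Lift clear and check.

Emit:
drive_tool(
  rows=[
    {"dx":0,"dy":0,"dz":-1.5,"wx":0,"wy":0,"wz":0},
    {"dx":0,"dy":0,"dz":-2.5,"wx":0,"wy":0,"wz":0},
    {"dx":0,"dy":0,"dz":-3,"wx":0,"wy":0,"wz":0},
    {"dx":0,"dy":0,"dz":-3,"wx":0,"wy":0,"wz":0},
    {"dx":-1,"dy":3,"dz":-2,"wx":0,"wy":0,"wz":0},
    {"dx":-1,"dy":3,"dz":0,"wx":0,"wy":0,"wz":0},
    {"dx":-1,"dy":3,"dz":0,"wx":0,"wy":0,"wz":0},
    {"dx":-1,"dy":3,"dz":0,"wx":0,"wy":0,"wz":0},
  ],
)

```text
time_s: 21.3
eef_pos: [0.6078, -0.2298, 0.2136]
tcp_rot: [[0.959, 0.285, -0.001], [0.285, -0.959, 0.0], [-0.001, -0.001, -1.0]]
force: [0.3, -1.0, -0.3]
width: 0.0001
gripper_force: 0.0
```

```bash
python3 - <<'E'
from h import *
s=ctrl.get_image("scene"); b=s['color'][165:270,222:327,::-1]
cv2.imwrite('pics/end.png',cv2.convertScaleAbs(cv2.resize(b,None,fx=5,fy=5,interpolation=cv2.INTER_CUBIC),alpha=1.4)); o=ctrl.observe(); print(o['force'],o['eef_pos'])
E
```

```text
[ 0.53274908 -2.86354666  0.72710451] [ 0.60790712 -0.23419407  0.2135761 ]
```

View pics/end.png

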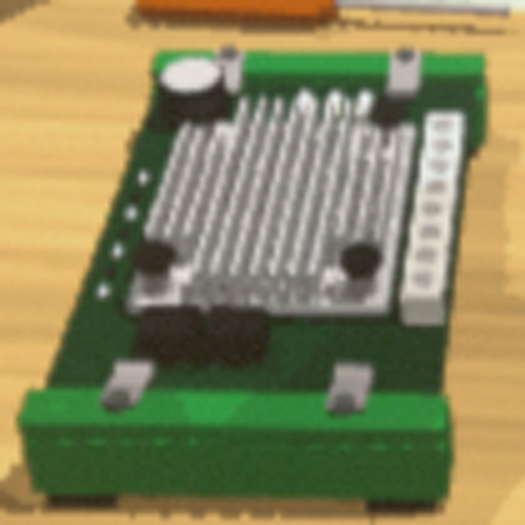

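The holder has not moved. Pins 2, 3 and 4 sit about 12–15 px lower in the crop, at (360,260), (388,110) and (155,258). Pin 1 has sunk out of sight behind the fins. Let the arm settle, then hand in.

Emit:
drive_tool(
  rows=[
    {"dx":0,"dy":0,"dz":0,"wx":0,"wy":0,"wz":0},
    {"dx":0,"dy":0,"dz":0,"wx":0,"wy":0,"wz":0},
    {"dx":0,"dy":0,"dz":0,"wx":0,"wy":0,"wz":0},
    {"dx":0,"dy":0,"dz":0,"wx":0,"wy":0,"wz":0},
    {"dx":0,"dy":0,"dz":0,"wx":0,"wy":0,"wz":0},
    {"dx":0,"dy":0,"dz":0,"wx":0,"wy":0,"wz":0},
    {"dx":0,"dy":0,"dz":0,"wx":0,"wy":0,"wz":0},
    {"dx":0,"dy":0,"dz":0,"wx":0,"wy":0,"wz":0},
  ],
)

```text
time_s: 22.35
eef_pos: [0.6084, -0.2292, 0.2131]
tcp_rot: [[0.959, 0.285, -0.0], [0.285, -0.959, 0.0], [-0.0, -0.0, -1.0]]
force: [0.0, -0.2, 0.6]
width: -0.0001
gripper_force: 0.0
```

```bash
python3 -c "
from station import ctrl
print(ctrl.finish_job())"
```

```text
the job is handed in; nothing more can be done
None
```

I pressed all four pins to their stops in the order 1, 2, 3, 4 (highest force reading about 7 N), the holder looked unmoved in the last picture, and I handed the job in at about 22 s; the hand-in gave no verdict.

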